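# Close the tacking clamp from the control strip and keep it closed

### The arm

A 7-joint arm with a two-finger parallel gripper is mounted at the origin on the work surface. World frame = base frame: x ahead of the robot, y to its left, z up, the work surface at z = 0. Lengths are in m, angles in rad, forces in N, time in s.
With the tool pointing down it reaches from about 0.4 to 0.875 m from the base axis. Payload 6.5 kg.
Tool frame: the origin (TCP) lies on the centre line of the jaws, within the pads' length; the fingertips stand 19 mm ahead of it and the grasp point (between the pads) is the TCP; z points along the fingers, y is the direction in which the jaws open and shut (so a half turn about z gives the same grasp; the last joint's range is limited). The gripper opens to 88 mm and grips with 3 to 60 N. Pads are 18 mm wide; open, the fingers measure 123 mm over their backs; the gripper's body (75 mm by 187 mm) begins 45 mm behind the grasp point.
Start: joints at [-1.201, 0.536, -0.004, 1.538, 0.003, 1.067, -0.071], TCP at [0.274, 0.589, 0.258] pointing down, gripper open.
Joint ranges: [-2.7, 2.7], [-0.37, 2.16], [-1.27, 1.26], [0.24, 2.4], [-1.31, 4.45], [0.19, 1.91], [-2.76, 2.76]. Speed limits (rad/s): [2.39, 2.39, 3.14, 3.14, 3.14, 3.14, 3.14].

### API

Orientations are given as a unit quaternion [w, x, y, z].
In Python, from station import ctrl gives the robot as it stands.
- The arm moves only by the tool drive_tool, never from a script. Its argument "targets" is a list of rows, each an object with "offset": the shift along the tool's x, y, z in mm, a list of three; "delta_rot": the turn, a rotation vector about the tool's x, y, z in rad, a list of three. In form: [{"offset": [tx, ty, tz], "delta_rot": [rx, ry, rz]}, ...]. A call has exactly 8 rows; each row shifts and turns the pose as measured when the row begins, along the tool's axes as they then stand; what a row does not reach is not made up. A row lasts 1/10 s, in which the tool goes at most 50 mm and 8.59 degrees, less where a joint would pass 70% of its speed; a pose out of reach is approached as far as the arm can. A call is refused whole if a number of a shift passes 50 or a number of a turn 0.15, either way. A call with a gripper value outside its range is refused whole. "gripper" is the finger opening in mm, from 0 to 88.1, set as the call begins (left out, the last holds). The fingers move at their own pace and stop on an object; "force" is the grip in N (left out, the last holds). Time passes only in rows, so rows that do not move let the fingers close, or fill a call up. It gives the time, the measured TCP pose, the force and the opening at its end, in the units of the state.
- ctrl.sense(): the state, without advancing time (a new reading comes with each control period).
- ctrl.grab_frame(name): name is "scene" or "top" or "wrist"; returns the picture (480x640x3 uint8, red, green, blue); there is no depth.
- ctrl.calibration(name): a dict with "intrinsics" (3x3 intrinsics, pixels), "view" (4x4, takes a point from world to camera coordinates). Camera axes: x right, y up, looking along -z (the intrinsics and any distortion apply to the point x, -y, -z); pixel columns grow to the right and rows downward; lengths in m; the calibration is good to about 2 mm. The wrist camera is an equidistant fisheye: a pixel r from the principal point sees the ray r / f radians off the axis. A picture is of the moment at which its call begins: read the wrist's pose just before it. calibration takes no time and is no camera call; for the wrist camera it gives the pose at the moment of the call.
- ctrl.job_done(): hands the job in, once; it reports no verdict.
The state is a dict: "time": time; "joint_positions": joint angles; "dq": joint speeds; "tau": joint torques, N m; "eef_pos": TCP position; "tool_rot": TCP orientation; "wrist_force": force on the tool from outside, world axes, zero at the start; "torque": the same for the moment, N m; "gripper_width": finger opening in m.
Only numpy, scipy, OpenCV 4.12 (cv2) and the standard library are available. Lean on these libraries where they do the work, as an engineer would, in place of code of your own. Each camera call takes 0.05 s, during which the arm holds its last target.

### The job

Close the tacking clamp at the welding bench with the controls on the steel strip, pressing with the closed fingertips: first rock the rocker switch over to on by pushing its far end fully down, then push the narrow round steel plunger fully in so that it stays in, then press the big mushroom palm button fully down and finish while still holding it down. Do not press the palm button or the plunger before its turn, leave the square key unpressed, and do not move or pick up any of the loose things around.

Things in the scene. Friction and masses are not known exactly. Their poses are not given: they have to be found in the camera images.
- console: control strip: cream-white painted steel channel lying fixed on the bench, 130 mm (x) by 340 mm (y) by 40 mm high. Origin: centre of its underside; +x points away from the robot (far side), +y along the strip, z up; it is yawed up to 0.3 rad. Four grey housings (70 by 70 mm, 25 mm high, so their tops are 65 mm above the bench) stand on it in a row, 80 mm apart, 25 mm towards its far side; which control is in which place varies
- rocker (a joint): rocker switch, rad: 0 = off (far end up, near end down), 0.5 = on (far end fully down); starts at 0 to 0.1 and stays where it is left (stiff; about 3 to 5 N on the far end moves it). Counts as on above 0.4
- rocker_far (a point): point to push on the rocker: on the upper face of its black flat paddle (60 mm long in the strip's x, 34 mm wide, 8 mm thick), 22 mm beyond the pivot towards the strip's far side; the pivot is 40 mm above the housing's underside (80 mm above the bench). The point moves with the paddle: about 89 mm above the bench when off, 78 mm when on. Its axes are the strip's when the rocker is at 0; the paddle's face then slopes up by 0.25 rad towards the far side (down by 0.25 when on)
- plunger (a joint): push latch, m: 0 = out, 0.009 = fully in; starts at 0 to 0.001 and stays where it is left (friction, about 4 N to push). Counts as in above 0.007
- plunger_top (a point): centre of the top face of the steel plunger, a plain upright pin 22 mm in diameter, standing 25 mm above its housing when out (90 mm above the bench), on a low dark collar; it goes straight down
- palm (a joint): palm button, m: 0 = up, 0.010 = fully down; a spring pushes it back up (about 2 N at the start, 8 N fully down). Counts as fully down above 0.008. While it is down, the ram of the clamp (grey C-frame, 210 to 235 mm high, at the back of the bench; not to be touched) is down on its tube: 3 mm for each mm of button
- palm_top (a point): centre of the top of the mushroom-shaped black palm button, head 46 mm in diameter, flat on top over 36 mm, standing 30 mm above its housing when up (95 mm above the bench); it goes straight down
- key (a joint): square key, m: 0 = up, 0.006 = down; springs back. To be left alone
- key_top (a point): centre of the top of the low square black key (34 by 34 mm), 14 mm above its housing (79 mm above the bench)
- nut: loose heavy round steel collar, 46 mm across, 22 mm high, standing on the strip's near ledge in front of the housings (origin: centre of its underside)
- stub: loose dark steel tube stub, 48 mm across, 50 mm high, upright, just in front of the strip (origin: centre of its underside)
- bar: loose steel flat bar, 30 by 90 by 14 mm, lying in front of the strip (origin: centre of its underside)
- wrench: loose wrench, 190 mm long, lying behind the strip (origin: underside)
- brush: loose brush, 170 mm long, lying behind the strip (origin: underside)
- bottle: loose white bottle, 60 mm across, 150 mm high, upright on the left (origin: centre of its underside)
- tin: loose plain steel tin, 84 mm across, 100 mm high, upright on the right (origin: centre of its underside)

How it is judged:
On the way, in this order (a step that is already met when the one before it is completed fails the run):
1. the rocker switch is on (value of joint rocker above 0.4 rad), for 0.1 s.
2. the plunger is pushed fully in (value of joint plunger above 0.007 m), for 0.1 s.
3. the palm button is held fully down by the fingers (value of joint palm above 0.008 m and contact force between the fingers and palm above 2 N), for 0.5 s.
At the end, for the whole second after the job is handed in: Rocker on (above 0.4 rad), plunger in (above 7 of 9 mm), palm button held down by the fingers (above 8 of 10 mm, over 2 N), square key up, loose things within 20 mm of where they were (all of step 3 and value of joint rocker above 0.4 rad and value of joint plunger above 0.007 m and value of joint key below 0.003 m); the arm keeps its last pose, push and grip.
It fails at once if the plunger is pushed in before the rocker is on (value of joint plunger above 0.005 m and value of joint rocker below 0.3 rad).
It fails at once if the palm button is pressed before the rocker is on and the plunger in (value of joint palm above 0.005 m and (value of joint rocker below 0.3 rad or value of joint plunger below 0.006 m)).
It fails at once if the square key is pressed (value of joint key above 0.003 m).
It fails at once if a loose thing is shoved, tipped or picked up (distance of any of nut, stub, bar, wrench, brush, bottle, tin from where it was at the start of the episode above 0.02 m or angle between any of nut, stub, bottle, tin's own z axis and vertical above 0.5 rad).
It also fails if it takes over 38 s, if anything falls off the work surface, if the arm or the gripper's body presses on something with over 40 N, if the wrist force passes 120 N, or if a joint passes its speed limit or range.

## Working session

There is one attempt and no reset: what is moved stays moved. The work goes in short steps, Python scripts to look and compute and a tool call to move; the robot and the scene stay as the last step left them, time stands still between calls to the robot, and variables do not carry over. Pictures are saved under pics/ and viewed, and the job is handed in when it is done.

Besides the shell and the picture viewer there is one more tool, called as name(argument=value, ...), one argument or row to a line, values as JSON. drive_tool: Moves the arm, as the interface text tells. Its arguments: {"type":"object","properties":{"targets":{"type":"array"},"gripper":{"type":"number"},"force":{"type":"number"}},"required":["targets"]}

```bash
ls; mkdir -p pics
python3 - <<'E'
from station import ctrl
import cv2
s=ctrl.sense();print({k:s[k] for k in('time','eef_pos','tool_rot','wrist_force','gripper_width')})
for n in('scene','top'):
    cv2.imwrite(f'pics/{n}0.png',ctrl.grab_frame(n)[:,:,::-1]);c=ctrl.calibration(n);print(n,c)
E
```

```text
pics
{'time': 0.0, 'eef_pos': array([0.27415557, 0.58870994, 0.2568471 ]), 'tool_rot': array([-1.21255065e-04,  2.16152628e-01,  9.76359194e-01, -8.66297882e-04]), 'wrist_force': array([1.02418617, 0.34325585, 0.03287617]), 'gripper_width': 0.08801940625636517}
scene {'intrinsics': array([[446.21416156,   0.        , 308.03955548],
       [  0.        , 446.21416156, 237.81150268],
       [  0.        ,   0.        ,   1.        ]]), 'view': array([[ 0.77541584,  0.63140847, -0.00732224, -0.42894301],
       [-0.38553115,  0.48258053,  0.78643612,  0.17890638],
       [ 0.500096  , -0.60699207,  0.61762822, -1.27023653],
       [ 0.        ,  0.        ,  0.        ,  1.        ]])}
top {'intrinsics': array([[580.27317285,   0.        , 319.06450806],
       [  0.        , 580.27317285, 239.75883767],
       [  0.        ,   0.        ,   1.        ]]), 'view': array([[ 0.01980555, -0.99974352,  0.01098328, -0.03793448],
       [ 0.98582167,  0.02135819,  0.16643156, -0.57680078],
       [-0.16662346,  0.00753129,  0.98599184, -1.4817715 ],
       [ 0.        ,  0.        ,  0.        ,  1.        ]])}
```

View pics/scene0.png

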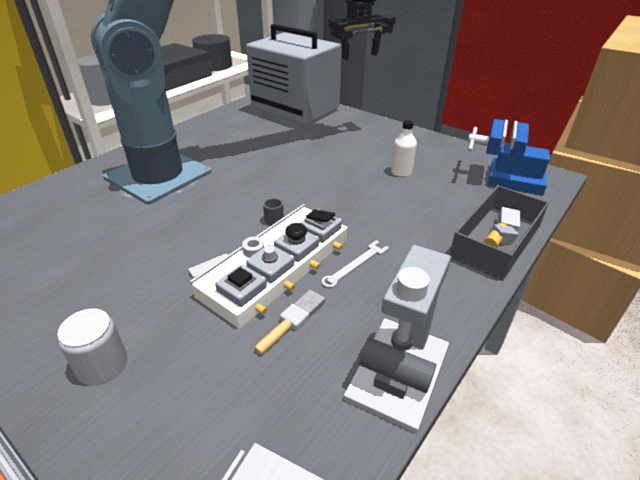

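View pics/top0.png

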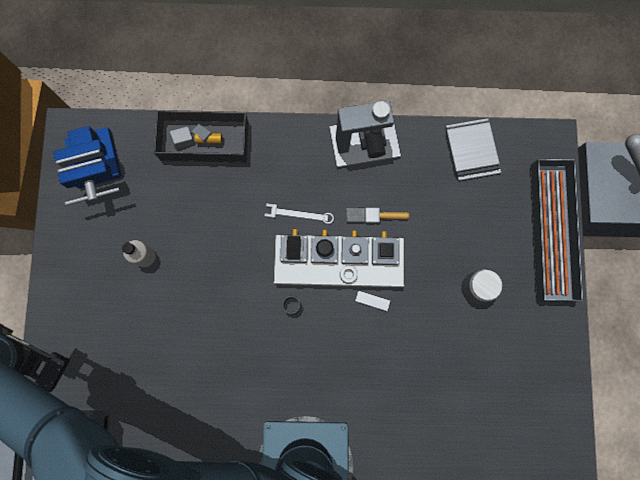

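The top view shows, from +y to −y (left to right): rocker (294,247), palm (324,248), plunger (355,249) and key (386,250). The nut is at (348,274) on the near ledge, with the stub at (292,306) and the bar at (373,300). Next I'll enlarge the strip and measure it.

```bash
cat > h.py <<'E'
import numpy as np,cv2
from station import ctrl
def ray(n,u,v,c=None):
    c=c or ctrl.calibration(n);K=c['intrinsics'];V=c['view'];R=V[:3,:3]
    d=np.array([(u-K[0,2])/K[0,0],-(v-K[1,2])/K[1,1],-1]);return -R.T@V[:3,3],R.T@d
def onz(n,u,v,z):
    o,d=ray(n,u,v);return o+d*(z-o[2])/d[2]
def proj(n,p):
    c=ctrl.calibration(n);K=c['intrinsics'];q=c['view'][:3,:3]@p+c['view'][:3,3]
    return K[0,0]*q[0]/-q[2]+K[0,2],-K[1,1]*q[1]/-q[2]+K[1,2]
E
python3 - <<'E'
import cv2
a=cv2.imread('pics/top0.png')[215:325,255:425];cv2.imwrite('pics/topc.png',cv2.resize(a,None,fx=4.7,fy=4.7,interpolation=cv2.INTER_CUBIC))
a=cv2.imread('pics/scene0.png')[190:330,180:370];cv2.imwrite('pics/scenec.png',cv2.resize(a,None,fx=4.2,fy=4.2,interpolation=cv2.INTER_CUBIC))
E
```

```text
(no output)
```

View pics/topc.png

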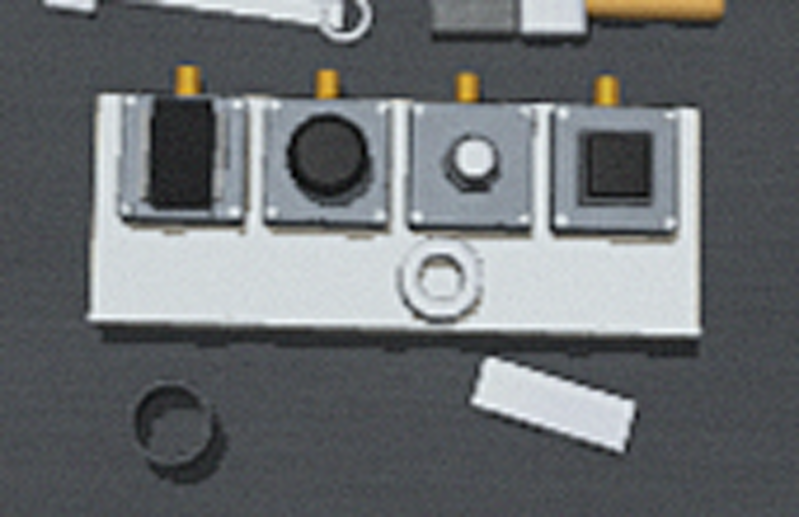

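View pics/scenec.png

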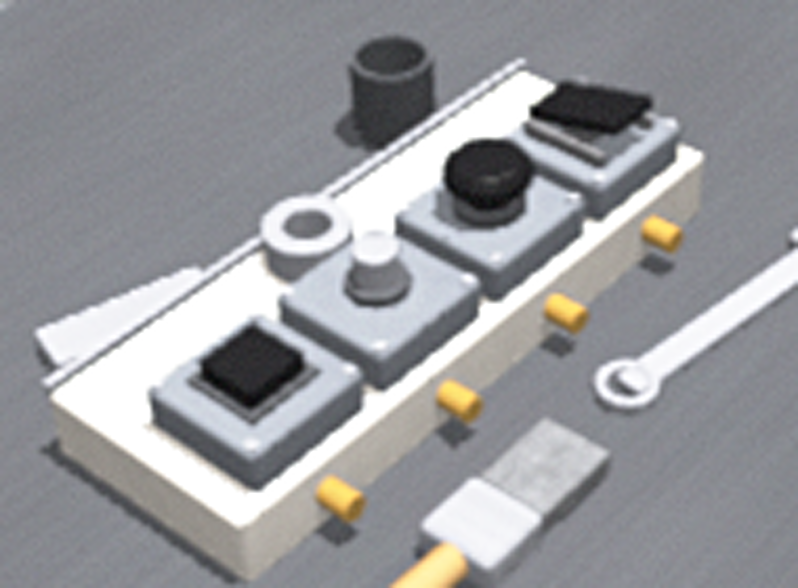

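The crops confirm the order rocker, palm, plunger, key. Crop centres in the top view are rocker (182,152), palm (328,154), plunger (474,158) and key (617,165). I'll get the exact positions with masks.

Run:
```python
from h import *
im=cv2.imread('pics/top0.png');g=im.max(2)
m=(g<55).astype('uint8');m[:235]=0;m[262:]=0;m[:,:280]=0;m[:,402:]=0
n,l,st,ce=cv2.connectedComponentsWithStats(m)
for i in range(1,n):
    if st[i,4]>40:print('dark',st[i],ce[i],onz('top',*ce[i],.08)[:2],onz('top',*ce[i],.095)[:2])
h=cv2.cvtColor(im,cv2.COLOR_BGR2HSV)
b=(g>195).astype('uint8');b2=b.copy();b2[:240]=0;b2[257:]=0;b2[:,:346]=0;b2[:,364:]=0
n,l,st,ce=cv2.connectedComponentsWithStats(b2)
for i in range(1,n):
    if st[i,4]>15:print('bright',st[i],ce[i],onz('top',*ce[i],.09)[:2])
print('near corners',[onz('top',255+u/4.7,215+v/4.7,.04)[:2].round(4) for u,v in((90,320),(700,330),(98,94),(699,107))])
# housing corners z=.065 from crop
for nm,c in dict(rock=((122,97),(243,97),(243,222),(122,218)),palm=((267,99),(388,100),(389,224),(264,222)),pl=((413,102),(531,104),(532,229),(408,226)),key=((556,105),(674,107),(677,231),(552,228))).items():
    P=np.array([onz('top',255+u/4.7,215+v/4.7,.065)[:2] for u,v in c]);print(nm,P.mean(0).round(4),np.linalg.norm(P-np.roll(P,1,0),axis=1).round(3))
# scene: dark / points
for nm,(u,v),z in(('palm',(489,160),.095),('pl',(377,243),.09),('key',(254,358),.079)):
    print('scene',nm,onz('scene',180+u/4.2,190+v/4.2,z)[:2].round(4))
# orange studs line
o=((h[...,0]>10)&(h[...,0]<28)&(h[...,1]>150)&(h[...,2]>90)).astype('uint8')
o[:222]=0;o[245:]=0
n,l,st,ce=cv2.connectedComponentsWithStats(o)
for i in range(1,n):
    if st[i,4]>8:print('orange',ce[i],onz('top',*ce[i],.02)[:2])
```

```text
dark [286 236  15  23 296] [293.17905405 247.3277027 ] [0.55093981 0.04052945] [0.54862027 0.0399713 ]
dark [316 240  18  17 102] [324.07843137 249.01960784] [ 0.54824318 -0.03912133] [ 0.54595102 -0.0388708 ]
dark [380 243  13  14 102] [387.05882353 250.30392157] [ 0.54838315 -0.20151696] [ 0.54608957 -0.19961767]
bright [353 245   7   7  39] [355.58974359 248.02564103] [ 0.55102207 -0.11958349]
near corners [array([0.4614, 0.0892]), array([ 0.4629, -0.2509]), array([0.5892, 0.0889]), array([ 0.5892, -0.2509])]
rock [0.5498 0.0393] [0.068 0.067 0.07  0.067]
palm [ 0.5499 -0.0407] [0.069 0.067 0.069 0.069]
pl [ 0.5494 -0.1205] [0.069 0.066 0.07  0.068]
key [ 0.5497 -0.2001] [0.069 0.066 0.069 0.069]
scene palm [ 0.5563 -0.0401]
scene pl [ 0.5527 -0.1163]
scene key [ 0.5552 -0.199 ]
orange [294.6  231.56] [0.60324212 0.04010857]
orange [554.53846154 231.        ] [ 0.62012563 -0.66285714]
orange [324.         232.67857143] [ 0.60190789 -0.03909468]
orange [353.92592593 233.40740741] [ 0.60167053 -0.11974277]
orange [383.38095238 234.0952381 ] [ 0.60151761 -0.19917896]
orange [563.7 235.6] [ 0.60801016 -0.68712282]
orange [545.55555556 241.44444444] [ 0.59091153 -0.63714349]
```

The yaw is about 0. The controls sit at x≈0.551 with y = 0.040, −0.040, −0.120 and −0.200, which matches the 80 mm spacing. I'll close the gripper, square up the tool and approach at height.

drive_tool(
  targets=[
    {"offset": [-38, -30, 0], "delta_rot": [0, 0, -0.14]},
    {"offset": [-33, -36, 0], "delta_rot": [0, 0, -0.14]},
    {"offset": [-28, -40, 0], "delta_rot": [0, 0, -0.14]},
    {"offset": [-24, -43, 0], "delta_rot": [0, 0, 0]},
    {"offset": [-24, -43, 0], "delta_rot": [0, 0, 0]},
    {"offset": [-24, -43, 0], "delta_rot": [0, 0, 0]},
    {"offset": [-24, -43, 0], "delta_rot": [0, 0, 0]},
    {"offset": [-24, -43, 0], "delta_rot": [0, 0, 0]},
  ],
  gripper=0,
  force=30,
)

```text
time: 0.9
eef_pos: [0.4569, 0.2416, 0.2531]
tool_rot: [-0.003, -0.008, 1.0, -0.001]
wrist_force: [0.5, 0.1, 0.5]
gripper_width: 0.0257
```

```bash
cat >> h.py <<'E'
from scipy.spatial.transform import Rotation as Ro
def go(t):
    s=ctrl.sense();q=s['tool_rot'];R=Ro.from_quat(np.r_[q[1:],q[0]])
    Rt=Ro.from_matrix(np.array([[-1,0,0],[0,1,0],[0,0,-1.]]))
    print('t',s['time'],'p',s['eef_pos'].round(4),'F',s['wrist_force'].round(2),'w',round(s['gripper_width'],4))
    print('offset mm',(R.inv().apply(np.array(t)-s['eef_pos'])*1000).round(1),'rot',(R.inv()*Rt).as_rotvec().round(3))
E
python3 -c "
from h import *
go([.575,.04,.15])"
```

```text
t 0.9 p [0.4569 0.2416 0.2531] F [0.55 0.14 0.49] w 0.0257
offset mm [-115.4 -203.4  102.6] rot [-0.001 -0.006  0.016]
```

drive_tool(
  targets=[
    {"offset": [-20, -40, 0], "delta_rot": [0, 0, 0.016]},
    {"offset": [-20, -40, 0], "delta_rot": [0, 0, 0]},
    {"offset": [-22, -40, 10], "delta_rot": [0, 0, 0]},
    {"offset": [-22, -38, 20], "delta_rot": [0, 0, 0]},
    {"offset": [-20, -30, 25], "delta_rot": [0, 0, 0]},
    {"offset": [-10, -14, 25], "delta_rot": [0, 0, 0]},
    {"offset": [0, 0, 15], "delta_rot": [0, 0, 0]},
    {"offset": [0, 0, 5], "delta_rot": [0, 0, 0]},
  ],
)

```text
time: 1.7
eef_pos: [0.577, 0.0201, 0.1493]
tool_rot: [-0.001, 0.007, 1.0, -0.002]
wrist_force: [-0.8, 1.1, 0.7]
gripper_width: 0.0004
```

```bash
python3 -c "
from h import *
go([.575,.04,.12])
for n in ('scene','wrist'):
  a=ctrl.grab_frame(n)[:,:,::-1]
  if n=='scene': a=cv2.resize(a[150:330,160:400],None,fx=3.3,fy=3.3,interpolation=cv2.INTER_CUBIC)
  cv2.imwrite('pics/%s1.png'%n,a)"
```

```text
t 1.7 p [0.577  0.0201 0.1493] F [-0.79  1.06  0.75] w 0.0004
offset mm [ 2.2 20.  29.2] rot [-0.005 -0.003 -0.013]
```

View pics/scene1.png

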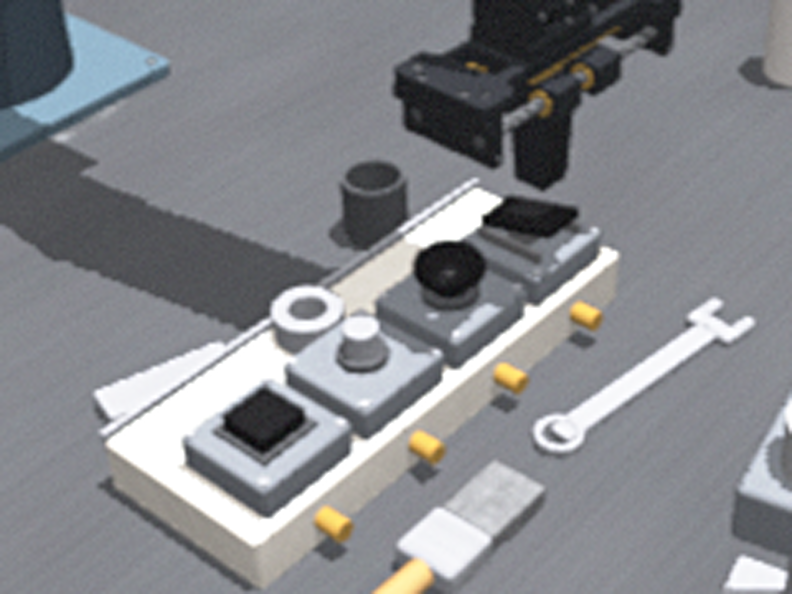

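View pics/wrist1.png

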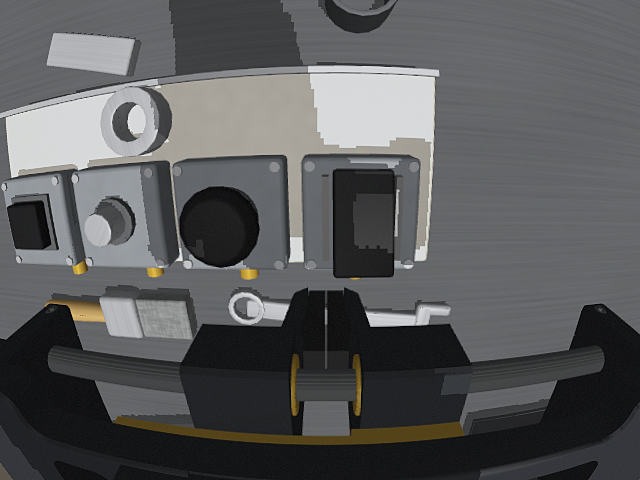

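The fingers are closed and hover near the rocker. The wrist view shows the fingertips at about (325,300), just off the rocker paddle at (363,220). I'll shift +y 20 mm and descend.

drive_tool(
  targets=[
    {"offset": [1, 10, 0], "delta_rot": [0, 0, -0.012]},
    {"offset": [1, 10, 0], "delta_rot": [0, 0, 0]},
    {"offset": [0, 0, 12], "delta_rot": [0, 0, 0]},
    {"offset": [0, 0, 12], "delta_rot": [0, 0, 0]},
    {"offset": [0, 0, 4], "delta_rot": [0, 0, 0]},
    {"offset": [0, 0, 0], "delta_rot": [0, 0, 0]},
    {"offset": [0, 0, 0], "delta_rot": [0, 0, 0]},
    {"offset": [0, 0, 0], "delta_rot": [0, 0, 0]},
  ],
)

```text
time: 2.6
eef_pos: [0.5759, 0.0465, 0.1227]
tool_rot: [0.001, -0.003, 1.0, -0.001]
wrist_force: [-0.6, 0.1, -0.0]
gripper_width: 0.0004
```

```bash
python3 -c "
from h import *
go([.575,.04,.0985])
a=ctrl.grab_frame('wrist')[:,:,::-1]
cv2.imwrite('pics/w2.png',a)"
```

```text
t 2.6 p [0.5759 0.0465 0.1227] F [-0.62  0.07 -0.04] w 0.0004
offset mm [ 1.  -6.4 24.2] rot [-0.003  0.002  0.006]
```

View pics/w2.png

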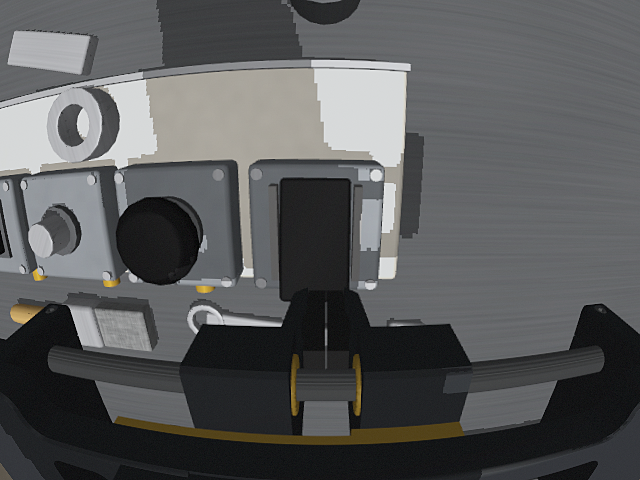

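The paddle is centred at column 315 and the fingers at 326, so they are about 6 mm too far in +y, as the pose also says. I'll correct that and push down.

drive_tool(
  targets=[
    {"offset": [1, -6, 0], "delta_rot": [0, 0, 0]},
    {"offset": [0, 0, 0], "delta_rot": [0, 0, 0]},
    {"offset": [0, 0, 4], "delta_rot": [0, 0, 0]},
    {"offset": [0, 0, 5], "delta_rot": [0, 0, 0]},
    {"offset": [0, 0, 5], "delta_rot": [0, 0, 0]},
    {"offset": [0, 0, 4], "delta_rot": [0, 0, 0]},
    {"offset": [0, 0, 4], "delta_rot": [0, 0, 0]},
    {"offset": [0, 0, 2], "delta_rot": [0, 0, 0]},
  ],
)

```text
time: 3.45
eef_pos: [0.5782, 0.0391, 0.099]
tool_rot: [0.005, -0.002, 1.0, -0.001]
wrist_force: [-0.6, 0.1, 5.0]
gripper_width: 0.0004
```

```bash
python3 -c "
from h import *
go([.575,.04,.0975])"
```

```text
t 3.45 p [0.5782 0.0391 0.099 ] F [-0.65  0.13  5.  ] w 0.0004
offset mm [3.2 0.9 1.5] rot [-0.002  0.009  0.005]
```

drive_tool(
  targets=[
    {"offset": [1, 0, 3], "delta_rot": [0, 0, 0]},
    {"offset": [0, 0, 3], "delta_rot": [0, 0, 0]},
    {"offset": [0, 0, 3], "delta_rot": [0, 0, 0]},
    {"offset": [0, 0, 3], "delta_rot": [0, 0, 0]},
    {"offset": [0, 0, 3], "delta_rot": [0, 0, 0]},
    {"offset": [0, 0, 3], "delta_rot": [0, 0, 0]},
    {"offset": [0, 0, 3], "delta_rot": [0, 0, 0]},
    {"offset": [0, 0, 3], "delta_rot": [0, 0, 0]},
  ],
)

```text
time: 4.25
eef_pos: [0.5784, 0.0391, 0.0979]
tool_rot: [0.004, -0.001, 1.0, 0.0]
wrist_force: [-10.7, -0.5, 34.1]
gripper_width: 0.0005
```

```bash
python3 -c "
from h import *
go([.575,.04,.0975])
a=ctrl.grab_frame('scene')[:,:,::-1]
cv2.imwrite('pics/s3.png',cv2.resize(a[150:330,160:400],None,fx=3.3,fy=3.3,interpolation=cv2.INTER_CUBIC))"
```

```text
t 4.25 p [0.5784 0.0391 0.0979] F [-10.67  -0.49  34.08] w 0.0005
offset mm [3.4 0.9 0.4] rot [0.001 0.007 0.003]
```

View pics/s3.png

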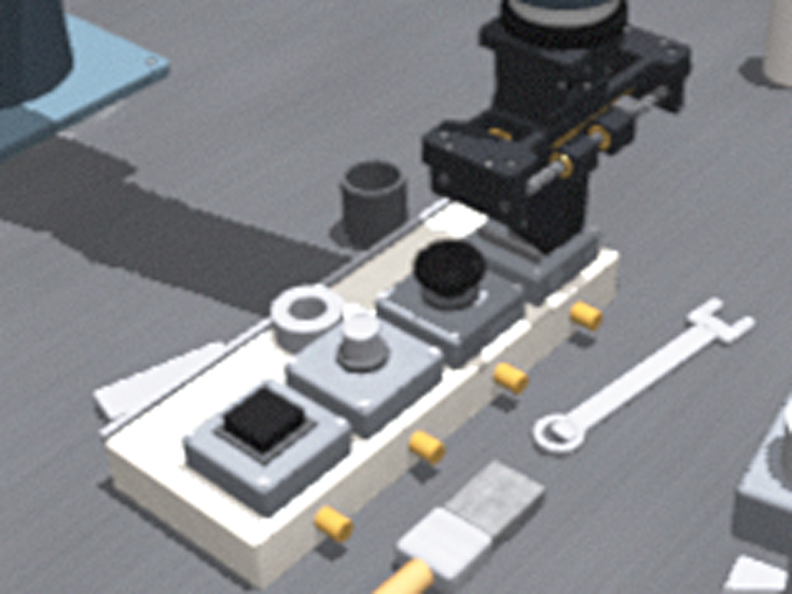

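The force rose from 5 N to 34 N at a tip height of 79 mm, so the paddle is at its end stop. The −x force component is odd, though, so I'll lift and look.

drive_tool(
  targets=[
    {"offset": [0, 0, -5], "delta_rot": [0, 0, 0]},
    {"offset": [0, 0, -10], "delta_rot": [0, 0, 0]},
    {"offset": [0, 0, -12], "delta_rot": [0, 0, 0]},
    {"offset": [0, -5, -14], "delta_rot": [0, 0, 0]},
    {"offset": [0, -8, -5], "delta_rot": [0, 0, 0]},
    {"offset": [0, -6, 0], "delta_rot": [0, 0, 0]},
    {"offset": [0, 0, 0], "delta_rot": [0, 0, 0]},
    {"offset": [0, 0, 0], "delta_rot": [0, 0, 0]},
  ],
)

```text
time: 5.1
eef_pos: [0.5761, 0.0177, 0.147]
tool_rot: [0.002, -0.001, 1.0, 0.0]
wrist_force: [-0.7, 0.3, 0.2]
gripper_width: 0.0009
```

```bash
python3 -c "
from h import *
go([.551,-.12,.15])
a=ctrl.grab_frame('scene')[:,:,::-1]
cv2.imwrite('pics/s4.png',cv2.resize(a[180:280,250:370],None,fx=6,fy=6,interpolation=cv2.INTER_CUBIC))
cv2.imwrite('pics/w4.png',ctrl.grab_frame('wrist')[:,:,::-1])"
```

```text
t 5.1 p [0.5761 0.0177 0.147 ] F [-0.7   0.33  0.17] w 0.0009
offset mm [  25.4 -137.6   -3.1] rot [0.    0.004 0.002]
```

View pics/s4.png

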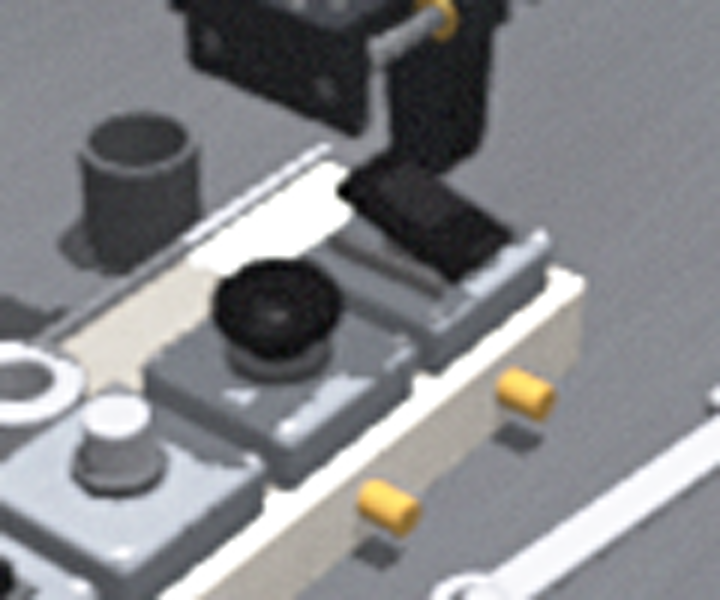

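View pics/w4.png

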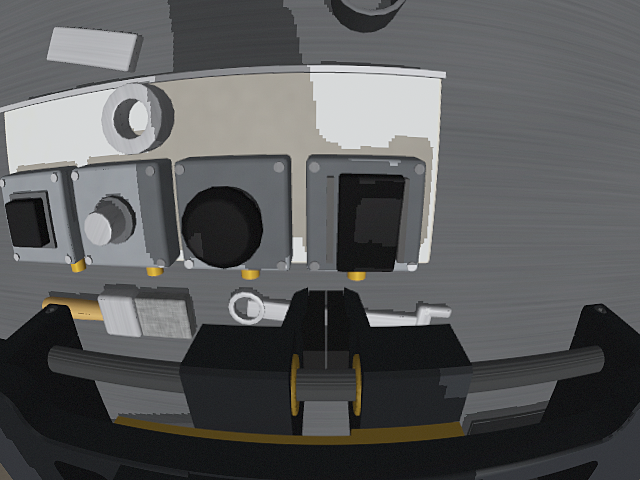

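The scene picture shows the paddle's far end, at crop (460,265), now resting low on its housing, so the rocker is on. Next is the plunger at (0.551, −0.120).

drive_tool(
  targets=[
    {"offset": [5, -25, 0], "delta_rot": [0, 0, 0]},
    {"offset": [5, -25, 0], "delta_rot": [0, 0, 0]},
    {"offset": [5, -25, 0], "delta_rot": [0, 0, 0]},
    {"offset": [5, -20, 0], "delta_rot": [0, 0, 0]},
    {"offset": [3, -18, 0], "delta_rot": [0, 0, 0]},
    {"offset": [0, -10, 0], "delta_rot": [0, 0, 0]},
    {"offset": [0, -4, 0], "delta_rot": [0, 0, 0]},
    {"offset": [0, 0, 0], "delta_rot": [0, 0, 0]},
  ],
)

```text
time: 6.0
eef_pos: [0.5523, -0.109, 0.1436]
tool_rot: [-0.0, -0.005, 1.0, 0.002]
wrist_force: [-0.0, -0.1, 0.3]
gripper_width: 0.0005
```

```bash
python3 -c "
from h import *
go([.551,-.12,.115])"
```

```text
t 6.0 p [ 0.5523 -0.109   0.1436] F [-0.04 -0.1   0.26] w 0.0005
offset mm [  1.4 -11.1  28.5] rot [ 0.003 -0.001  0.009]
```

drive_tool(
  targets=[
    {"offset": [1, -7, 0], "delta_rot": [0, 0, 0.009]},
    {"offset": [0, -3, 0], "delta_rot": [0, 0, 0]},
    {"offset": [0, -1, 5], "delta_rot": [0, 0, 0]},
    {"offset": [0, 0, 8], "delta_rot": [0, 0, 0]},
    {"offset": [0, 0, 8], "delta_rot": [0, 0, 0]},
    {"offset": [0, 0, 4], "delta_rot": [0, 0, 0]},
    {"offset": [0, 0, 0], "delta_rot": [0, 0, 0]},
    {"offset": [0, 0, 0], "delta_rot": [0, 0, 0]},
  ],
)

```text
time: 6.8
eef_pos: [0.5516, -0.1164, 0.1152]
tool_rot: [-0.001, -0.002, 1.0, 0.003]
wrist_force: [0.0, 1.0, 0.6]
gripper_width: 0.0001
```

```bash
python3 -c "
from h import *
go([.551,-.12,.100])
cv2.imwrite('pics/w5.png',ctrl.grab_frame('wrist')[:,:,::-1])"
```

```text
t 6.8 p [ 0.5516 -0.1164  0.1152] F [0.05 0.97 0.62] w 0.0001
offset mm [ 0.6 -3.6 15.2] rot [ 0.005 -0.002  0.005]
```

View pics/w5.png

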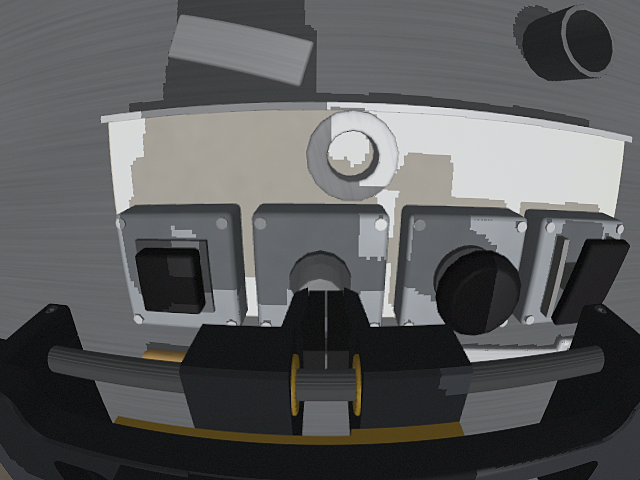

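The fingertips are over the plunger: pin at (321,272), finger seam at column 326. I'll shift −3 mm in y and push.

drive_tool(
  targets=[
    {"offset": [0, -3, 0], "delta_rot": [0, 0, 0]},
    {"offset": [0, 0, 3], "delta_rot": [0, 0, 0]},
    {"offset": [0, 0, 4], "delta_rot": [0, 0, 0]},
    {"offset": [0, 0, 4], "delta_rot": [0, 0, 0]},
    {"offset": [0, 0, 4], "delta_rot": [0, 0, 0]},
    {"offset": [0, 0, 4], "delta_rot": [0, 0, 0]},
    {"offset": [0, 0, 4], "delta_rot": [0, 0, 0]},
    {"offset": [0, 0, 4], "delta_rot": [0, 0, 0]},
  ],
)

```text
time: 7.65
eef_pos: [0.5529, -0.1201, 0.1]
tool_rot: [-0.001, -0.002, 1.0, 0.004]
wrist_force: [-15.7, 3.2, 48.6]
gripper_width: 0.0003
```

```bash
python3 -c "
from h import *
go([.551,-.12,.100])"
```

```text
t 7.65 p [ 0.5529 -0.1201  0.1   ] F [-15.66   3.19  48.55] w 0.0003
offset mm [1.9 0.1 0. ] rot [ 0.007 -0.001  0.003]
```

The tip stopped at 81 mm under 48 N, which is full travel (9 mm). I'll lift straight up and move to the palm.

drive_tool(
  targets=[
    {"offset": [0, 0, -5], "delta_rot": [0, 0, 0]},
    {"offset": [0, 0, -10], "delta_rot": [0, 0, 0]},
    {"offset": [0, 0, -14], "delta_rot": [0, 0, 0]},
    {"offset": [0, 0, -14], "delta_rot": [0, 0, 0]},
    {"offset": [0, 15, -3], "delta_rot": [0, 0, 0]},
    {"offset": [0, 20, 0], "delta_rot": [0, 0, 0]},
    {"offset": [0, 15, 0], "delta_rot": [0, 0, 0]},
    {"offset": [0, 10, 0], "delta_rot": [0, 0, 0]},
  ],
)

```text
time: 8.45
eef_pos: [0.5534, -0.0571, 0.1512]
tool_rot: [0.001, -0.0, 1.0, 0.004]
wrist_force: [-0.0, -0.7, 0.5]
gripper_width: 0.0002
```

```bash
python3 -c "
from h import *
go([.551,-.04,.12])
a=ctrl.grab_frame('scene')[:,:,::-1]
cv2.imwrite('pics/s6.png',cv2.resize(a[190:310,210:370],None,fx=5,fy=5,interpolation=cv2.INTER_CUBIC))"
```

```text
t 8.45 p [ 0.5534 -0.0571  0.1512] F [-0.01 -0.71  0.55] w 0.0002
offset mm [ 2.4 16.9 31.3] rot [0.007 0.001 0.001]
```

View pics/s6.png

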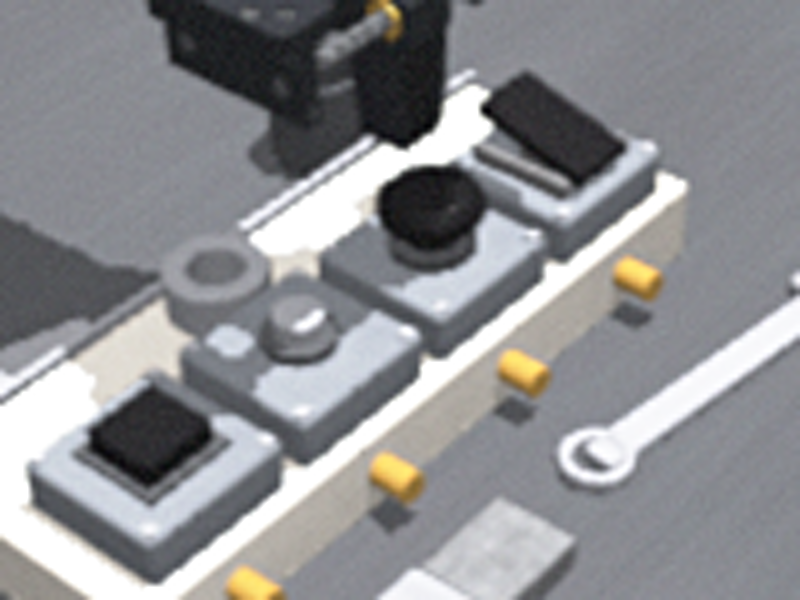

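The plunger at (298,320) is now short and stays in, and the rocker at (555,125) is still on. Next is the palm.

drive_tool(
  targets=[
    {"offset": [1, 8, 0], "delta_rot": [0, 0, 0]},
    {"offset": [1, 5, 0], "delta_rot": [0, 0, 0]},
    {"offset": [0, 0, 6], "delta_rot": [0, 0, 0]},
    {"offset": [0, 0, 8], "delta_rot": [0, 0, 0]},
    {"offset": [0, 0, 8], "delta_rot": [0, 0, 0]},
    {"offset": [0, 0, 5], "delta_rot": [0, 0, 0]},
    {"offset": [0, 0, 0], "delta_rot": [0, 0, 0]},
    {"offset": [0, 0, 0], "delta_rot": [0, 0, 0]},
  ],
)

```text
time: 9.3
eef_pos: [0.5501, -0.0423, 0.1203]
tool_rot: [-0.001, -0.001, 1.0, 0.004]
wrist_force: [-0.1, -0.4, 0.1]
gripper_width: 0.0007
```

```bash
python3 -c "
from h import *
go([.551,-.04,.104])
cv2.imwrite('pics/w7.png',ctrl.grab_frame('wrist')[:,:,::-1])"
```

```text
t 9.3 p [ 0.5501 -0.0423  0.1203] F [-0.12 -0.45  0.13] w 0.0007
offset mm [-0.9  2.2 16.3] rot [ 0.007 -0.002  0.001]
```

View pics/w7.png

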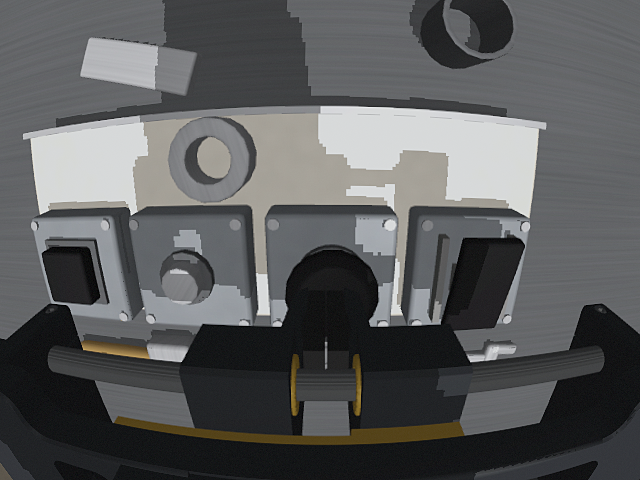

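The fingertips are over the palm: head at about (332,285), finger seam at column 326. I'll press.

drive_tool(
  targets=[
    {"offset": [0, 2, 3], "delta_rot": [0, 0, 0]},
    {"offset": [0, 0, 4], "delta_rot": [0, 0, 0]},
    {"offset": [0, 0, 4], "delta_rot": [0, 0, 0]},
    {"offset": [0, 0, 4], "delta_rot": [0, 0, 0]},
    {"offset": [0, 0, 4], "delta_rot": [0, 0, 0]},
    {"offset": [0, 0, 4], "delta_rot": [0, 0, 0]},
    {"offset": [0, 0, 3], "delta_rot": [0, 0, 0]},
    {"offset": [0, 0, 3], "delta_rot": [0, 0, 0]},
  ],
)

```text
time: 10.15
eef_pos: [0.5512, -0.0405, 0.1041]
tool_rot: [-0.001, 0.0, 1.0, 0.005]
wrist_force: [-11.2, 1.0, 34.2]
gripper_width: 0.0004
```

```bash
python3 -c "
from h import *
go([.551,-.04,.104])"
```

```text
t 10.15 p [ 0.5512 -0.0405  0.1041] F [-11.19   1.04  34.21] w 0.0004
offset mm [0.2 0.5 0.1] rot [ 0.009 -0.001 -0.001]
```

drive_tool(
  targets=[
    {"offset": [0, 0, 3], "delta_rot": [0, 0, 0]},
    {"offset": [0, 0, 3], "delta_rot": [0, 0, 0]},
    {"offset": [0, 0, 3], "delta_rot": [0, 0, 0]},
    {"offset": [0, 0, 3], "delta_rot": [0, 0, 0]},
    {"offset": [0, 0, 3], "delta_rot": [0, 0, 0]},
    {"offset": [0, 0, 3], "delta_rot": [0, 0, 0]},
    {"offset": [0, 0, 3], "delta_rot": [0, 0, 0]},
    {"offset": [0, 0, 3], "delta_rot": [0, 0, 0]},
  ],
)

```text
time: 10.95
eef_pos: [0.5512, -0.0406, 0.104]
tool_rot: [-0.001, 0.001, 1.0, 0.007]
wrist_force: [-12.6, 0.5, 36.0]
gripper_width: -0.0
```

```bash
python3 -c "
from h import *
go([.551,-.04,.104])
a=ctrl.grab_frame('scene')[:,:,::-1];cv2.imwrite('pics/s8.png',a)
go([.551,-.04,.104])"
```

```text
t 10.95 p [ 0.5512 -0.0406  0.104 ] F [-12.58   0.53  36.02] w -0.0
offset mm [0.2 0.6 0.1] rot [ 0.013 -0.003 -0.002]
t 11.0 p [ 0.5512 -0.0405  0.104 ] F [-12.3    1.56  36.9 ] w 0.0002
offset mm [0.2 0.5 0. ] rot [ 0.013 -0.003 -0.002]
```

View pics/s8.png

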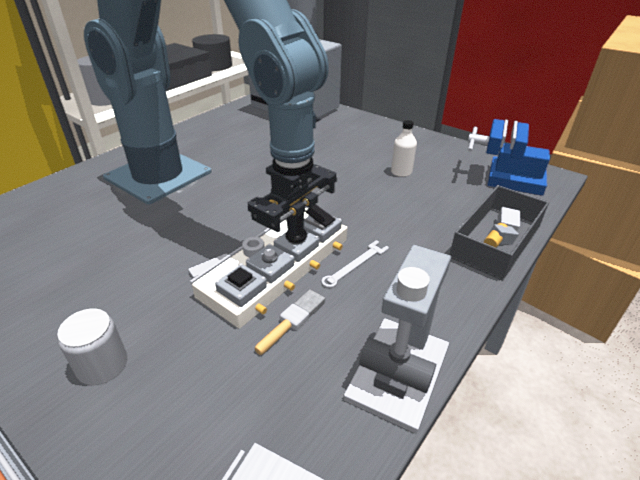

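The clamp ram at (403,335) is down on its tube, the palm is held at 36 N, and the loose things are where they were. I'm handing the job in.

```bash
python3 -c "
from h import *
print(ctrl.job_done());go([.551,-.04,.104])"
```

```text
the job is handed in; nothing more can be done
None
the job is handed in; nothing more can be done
```

I set the rocker on, pushed the plunger in, then pressed the palm button and was still holding it down when I handed the job in at about 11 s of the 38 s allowed.

- **Rocker:** it stopped hard at a tip height of 79 mm under 34 N. Pictures taken before moving on show its far end down, and it was still down after the plunger step.
- **Plunger:** it stopped at 81 mm, its full 9 mm of travel, and a later picture shows it staying in.
- **Palm button:** the tip held at 85 mm, its full 10 mm of travel, with about 36 N. The last scene picture shows the clamp's ram down on the tube.
- **Key and loose things:** the fingers never went over the square key, and by eye the loose things had not moved in the last picture.

One reading I did not explain is a sideways force of −11 to −16 N in x at each hard stop. It looked odd at the rocker, but the pictures showed the rocker on. The measured x of the controls also differed by 2 to 7 mm between the two cameras. I used the top view, and the wrist pictures and the contacts agreed with it.

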